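# Change the pottery wheel over to the other direction of turning

### The arm

A 6-joint arm with a two-finger parallel gripper is mounted at the origin on a cart in front of the work surface, level with it; the furniture and walls round the work are solid. World frame = base frame: x ahead of the robot, y to its left, z up, the work surface at z = 0. Lengths are in m, angles in rad, forces in N, time in s.
With the tool pointing down it reaches from about 0.25 to 0.8 m from the base axis. Payload 8.5 kg.
Tool frame: the origin (TCP) lies at the very end of the fingers, on their centre line; the grasp point (between the pads) lies 19 mm behind it; y points along the fingers, z is the direction in which the jaws open and shut, and the axes are right-handed (so a half turn about y gives the same grasp; the last joint's range is limited). The gripper opens to 85 mm and grips with 20 to 120 N. Pads are 22 mm wide; open, the fingers measure 114 mm over their backs; the gripper's body (76 mm by 85 mm) begins 54 mm behind the grasp point. The pads swing forward as they close: fully open they stand 13 mm farther back than shut.
Start: joints at [-1.34, 0.238, -0.013, 1.319, 0, 1.571], TCP at [0.12, -0.511, 0.231] pointing down, gripper open.
Joint ranges: [-2.66, 2.66], [-1.03, 1.9], [-1.14, 1.46], [-1.82, 2.27], [-1.45, 1.34], [-3.14, 3.14]. Speed limits (rad/s): [2.22, 2.22, 2.79, 3.14, 3.14, 3.14].

### API

Orientations are given as a 3x3 rotation matrix whose columns are the frame's x, y, z axes.
In Python, from workcell import get_obs, read_camera, get_calibration, finish_job gives the robot as it stands.
- The arm moves only by the tool send_rows, never from a script. Its argument "moves" is a list of rows, each a list of 7 numbers: the shift along the world's x, y, z normalised to -1 to 1, where 1 is 0.15 m, then the turn, a rotation vector about the world's x, y, z normalised to -1 to 1, where 1 is pi/2 rad, then the opening, from -1 (shut) to 1 (fully open). A call has 1 to 20 rows; each row is the pose to reach, as a shift and turn from the pose commanded when the call began; what a row does not reach only later rows make up. A row lasts 1/10 s, in which the tool goes at most 50 mm and 8.59 degrees, less where a joint would pass 70% of its speed; a pose out of reach is approached as far as the arm can. A call with a number of a shift or a turn outside -1 to 1 is refused whole. A call with a gripper value outside its range is refused whole. The fingers move at their own pace and stop on an object; "grip_force" is the grip in N (left out, the last holds). Time passes only in rows, so rows that repeat a pose let the fingers close. It gives the time, the measured TCP pose, the force and the opening at its end, in the units of the state.
- get_obs(): the state, without advancing time (a new reading comes with each control period).
- read_camera(name): name is "scene" or "top" or "wrist"; returns the picture (480x640x3 uint8, red, green, blue); there is no depth.
- get_calibration(name): a dict with "camera_matrix" (3x3 intrinsics, pixels), "world_from_camera" (4x4, takes a point from camera to world coordinates). Camera axes: x right, y up, looking along -z (the intrinsics and any distortion apply to the point x, -y, -z); pixel columns grow to the right and rows downward; lengths in m; the calibration is good to about 2 mm. A picture is of the moment at which its call begins: read the wrist's pose just before it. get_calibration takes no time and is no camera call; for the wrist camera it gives the pose at the moment of the call.
- finish_job(): hands the job in, once; it reports no verdict.
The state is a dict: "time_s": time; "q": joint angles; "qd": joint speeds; "joint_torque": joint torques, N m; "tcp_pos": TCP position; "eef_rot": TCP orientation; "wrist_force": force on the tool from outside, world axes, zero at the start; "torque": the same for the moment, N m; "grip_width": finger opening in m.
Only numpy, scipy, OpenCV 4.12 (cv2) and the standard library are available. Lean on these libraries where they do the work, as an engineer would, in place of code of your own. Each camera call takes 0.05 s, during which the arm holds its last target.

### The job

Change the small pottery wheel over to turn the other way. It is switched on with its speed lever at the stop, and the direction must never be changed under power: first press the power rocker over to off, then press the direction rocker over to its other side, then press the power rocker back to on. Press with the fingertips and pick nothing up; leave the speed lever at its stop and do not disturb the pot drying on the wheel head or the things lying about.

Things in the scene. Friction and masses are not known exactly. Their poses are not given: they have to be found in the camera images.
- pottery_wheel: Tabletop pottery wheel, a fixed white machine 244 deep (x) x 284 wide (y) mm. Origin on the counter under its middle; +x points from the operator's control panel to the wheel head, +y to the operator's left, z up. Panel: 78 x 268 mm metal plate rising 12 degrees towards +x, middle at x -72, z +59 mm. On it, left to right: power rocker (y +88), direction rocker (y -2), speed lever (y -108).
- wheel_head (a point): Centre of the wheel head's top: a metal disc of radius 62 mm, 108 mm above the counter. Round it is a low grey splash pan, radius 81 mm, rim 7 mm lower; its front edge lies 43 mm behind the pivots of the rockers.
- power_rocker (a joint): Power switch: the wider black rocker, 42 mm from near to far, 32 mm wide, short white line on its far half. In rad: +0.2 = ON, far half (wheel head side) down, near half standing up; -0.2 = OFF, near half (operator's side) down. Starts ON. Over-centre spring: stays at either side, snaps over past the middle; about 4 N on the raised half starts it.
- direction_rocker (a joint): Direction switch: the black rocker set crosswise in the middle of the panel, 42 mm from left to right, 24 mm wide, a curved arrow on the panel beside each end. In rad: +0.2 = right half down, left half standing up; -0.2 = left half down, right half up. Same snap and force as the power rocker. It may start at either side; the other side is wanted.
- speed_lever (a joint): Hand speed lever: thin stem with a black round knob, 17 mm across, 30 mm above the panel, in a slot at the right end of the panel. In m: 0 = at its stop, the slot's end nearest the operator (starts and stays here), 0.052 = full speed. It moves at 1.2 N.
- power_far_half (a point): Point on the face of the power rocker's far half (towards the wheel head), 15 mm from the pivot; moves with the rocker: about 6 mm higher when that half stands up than when it is down. Half of the face is 21 mm long, 32 mm wide. A bezel round the rocker stands 2.5 mm above the panel, lower than the pressed face (4 mm above the panel at its lower end).
- power_near_half (a point): The same on the power rocker's near half (towards the operator's edge of the machine).
- direction_left_half (a point): Point on the face of the direction rocker's left half (+y of the machine), 15 mm from the pivot; moves with the rocker, about 6 mm higher when that half stands up than when it is down. Half of the face is 21 mm long, 24 mm wide.
- direction_right_half (a point): The same on the direction rocker's right half (-y of the machine).
- pinch_pot: Small unfired pinch pot, 62 mm across, 38 mm high, standing loose on the middle of the wheel head. Origin: middle of its underside.
- needle_tool: Pin tool with grey ribbed grip, 110 mm long, lying on the white deck (z 82 mm) to the left of the splash pan. Origin: underside, middle.
- water_pot: Glazed pot, 68 mm across, 63 mm high, on the counter left of the machine. Origin: middle of its underside.
- slip_pot: Squat translucent pot, 67 mm across, 34 mm high, on the counter right of the machine. Origin: middle of its underside.
- blue_rib: Flat blue rib, 50 x 80 x 9 mm, on the counter to the right. Origin: middle of its underside.
- clay_lump: Lump of clay, 36 x 52 x 20 mm, on the counter to the right. Origin: middle of its underside.
- loop_tool: Double-ended loop tool, 177 mm long, on the counter to the right. Origin: middle of its underside.
- masking_tape: Roll of tape, 96 mm across, 25 mm high, lying on the counter far left. Origin: middle of its underside.
Things that resemble listed ones, but are neither listed nor needed, are in the scene too. What is shaped like the pinch_pot but green or purple is not meant.

How it is judged:
By the outcome, as a careful person would: the job done as asked, in the order asked, and still so for the second after the job is handed in, with the robot touching nothing.
It also fails if it takes over 42 s, if anything falls off the work surface, if the arm or the gripper's body presses on something with over 40 N, if the wrist force passes 120 N, or if a joint passes its speed limit or range.

## Working session

There is one attempt and no reset: what is moved stays moved. The work goes in short steps, Python scripts to look and compute and a tool call to move; the robot and the scene stay as the last step left them, time stands still between calls to the robot, and variables do not carry over. Pictures are saved under pics/ and viewed, and the job is handed in when it is done.

Besides the shell and the picture viewer there is one more tool, called after "Emit:" as name(argument=value, ...) on one line, values as JSON. send_rows: Moves the arm, as the interface text tells. Its arguments: {"type":"object","properties":{"moves":{"type":"array","items":{"type":"array","items":{"type":"number","minimum":-1,"maximum":1}}},"grip_force":{"type":"number"}},"required":["moves"]}

```bash
mkdir -p pics; python3 - <<'E'
from workcell import *
import cv2
for n in("scene","top"):
    im=read_camera(n); cv2.imwrite(f"pics/{n}0.png",im[:,:,::-1]); c=get_calibration(n); print(n,c)
o=get_obs(); print(o)
E
```

```text
scene {'camera_matrix': array([[484.59868505,   0.        , 319.73902734],
       [  0.        , 484.59868505, 241.38922978],
       [  0.        ,   0.        ,   1.        ]]), 'world_from_camera': array([[ 0.05009745,  0.88302633, -0.46664199, -0.25644136],
       [-0.99870473,  0.04013035, -0.03127966, -0.0289086 ],
       [-0.00889426,  0.46760459,  0.883893  ,  1.49935247],
       [ 0.        ,  0.        ,  0.        ,  1.        ]])}
top {'camera_matrix': array([[500.8000084 ,   0.        , 316.08540451],
       [  0.        , 500.8000084 , 239.21423778],
       [  0.        ,   0.        ,   1.        ]]), 'world_from_camera': array([[ 0.01087828,  0.99618656, -0.08656793,  0.36115902],
       [-0.99990759,  0.011543  ,  0.00718174,  0.04136518],
       [ 0.00815361,  0.0864818 ,  0.99622006,  1.47489755],
       [ 0.        ,  0.        ,  0.        ,  1.        ]])}
{'time_s': 0.1, 'q': array([-1.33998960e+00,  2.38742696e-01, -1.41695072e-02,  1.31920047e+00,
        7.94273828e-06,  1.57080410e+00]), 'qd': array([-0.00179811,  0.00071524,  0.00159529, -0.00015431, -0.00093661,
        0.00158875]), 'joint_torque': array([-2.77967549e-03, -5.39723182e+01,  3.46998918e+01,  1.34362973e-02,
       -2.09850032e-04,  2.37183713e-06]), 'tcp_pos': array([ 0.1200175 , -0.5107141 ,  0.23073059]), 'eef_rot': array([[-9.73483943e-01, -2.93399524e-04,  2.28755168e-01],
       [-2.28755356e-01,  1.28325836e-03, -9.73483097e-01],
       [-7.93250512e-06, -9.99999134e-01, -1.31634812e-03]]), 'wrist_force': array([-0.03176796, -0.18252176,  0.04782848]), 'torque': array([0.0029265 , 0.0134316 , 0.01072728]), 'grip_width': 0.08521565418764275}
```

View pics/scene0.png

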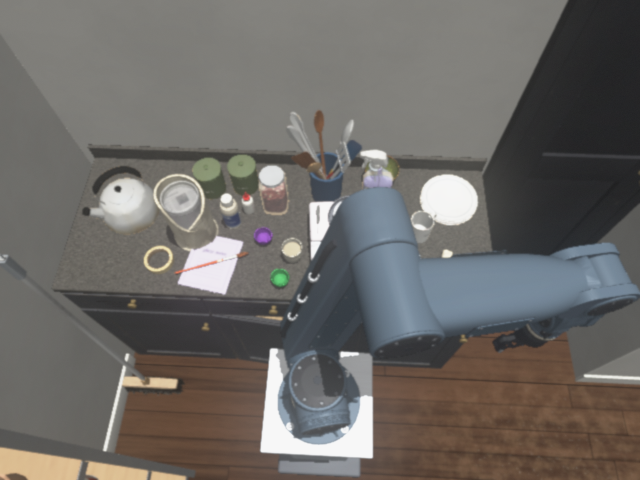

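View pics/top0.png

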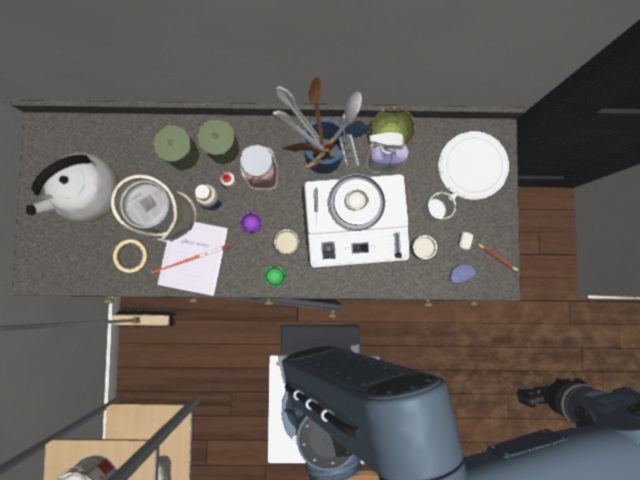

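The top view shows the machine at about cols 305-410 and rows 176-266. The power rocker is near (328,250), the direction rocker near (360,248), the lever near (397,245) and the wheel head near (356,201). I'll enlarge this area.

```bash
python3 - <<'E'
import cv2
im=cv2.imread("pics/top0.png")[165:275,295:420]
cv2.imwrite("pics/topz.png",cv2.resize(im,None,fx=5,fy=5,interpolation=cv2.INTER_CUBIC))
E
cat > h.py <<'E'
import numpy as np
from workcell import *
def ray(n,u,v,z,c=None):
    c=c or get_calibration(n);K=c["camera_matrix"];T=c["world_from_camera"]
    d=T[:3,:3]@np.array([(u-K[0,2])/K[0,0],-(v-K[1,2])/K[1,1],-1]);p=T[:3,3]
    return p+d*(z-p[2])/d[2]
def proj(n,P,c=None):
    c=c or get_calibration(n);K=c["camera_matrix"];T=c["world_from_camera"]
    q=T[:3,:3].T@(np.array(P)-T[:3,3]);return K[0,0]*q[0]/-q[2]+K[0,2],K[1,1]*-q[1]/-q[2]+K[1,2]
E
```

```text
(no output)
```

View pics/topz.png

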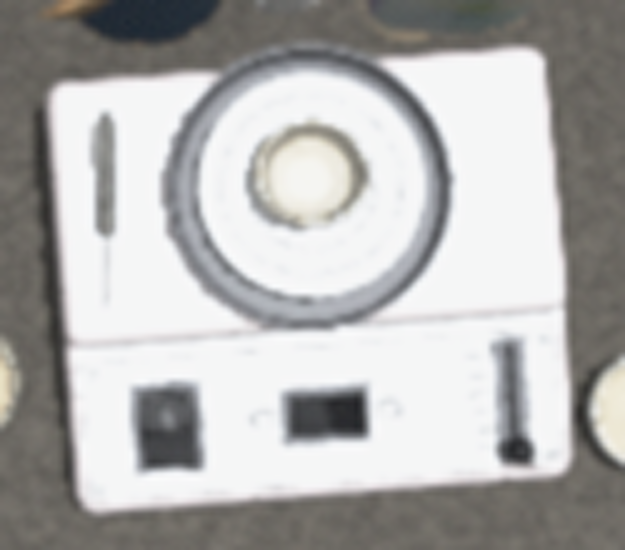

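```bash
python3 - <<'E'
from h import *
pts=dict(power=(168,427,.066),dirn=(326,413,.066),knob=(516,450,.085),head=(318,182,.101))
P={}
for k,(u,v,z) in pts.items():
    P[k]=ray("top",295+(u-2)/5,165+(v-2)/5,z); print(k,P[k].round(4))
d=P['power']-P['dirn'];print(np.linalg.norm(d),np.degrees(np.arctan2(-d[0],d[1])))
h=P['head']-P['dirn'];print(h,np.degrees(np.arctan2(h[1],h[0])))
E
```

```text
power [ 0.4535 -0.0033  0.066 ]
dirn [ 0.4624 -0.0924  0.066 ]
knob [ 0.4416 -0.1965  0.085 ]
head [ 0.5883 -0.0842  0.101 ]
0.08956958795582191 5.724533877212189
[0.12590528 0.00819165 0.035     ] 3.7225304754995094
```

```bash
cat >> h.py <<'E'
from scipy.spatial.transform import Rotation as R
def want(yawdeg=5.5,tilt=12):
    M=R.from_euler('z',yawdeg,degrees=True).as_matrix()
    y=M@np.array([np.sin(np.radians(tilt)),0,-np.cos(np.radians(tilt))]); z=M@np.array([0,-1,0.]); x=np.cross(y,z)
    return np.c_[x,y,z]
def turn(W):
    o=get_obs(); return (R.from_matrix(W@o["eef_rot"].T).as_rotvec()/(np.pi/2))
E
python3 - <<'E'
from h import *
print(turn(want()).round(4)); c=get_calibration("wrist");o=get_obs();print(c["camera_matrix"]); W=c["world_from_camera"];print(o["eef_rot"].T@(W[:3,3]-o["tcp_pos"]), o["eef_rot"].T@W[:3,:3])
E
```

```text
[ 0.0209 -0.1318 -0.0856]
[[333.80689746   0.         321.34811193]
 [  0.         333.80689746 233.01217181]
 [  0.           0.           1.        ]]
[-0.06553989 -0.14245836  0.00071685] [[ 1.39765909e-04 -9.65236367e-01 -2.61378530e-01]
 [-2.76576554e-04  2.61378485e-01 -9.65236350e-01]
 [ 9.99999952e-01  2.07198309e-04 -2.30429946e-04]]
```

Emit:
send_rows(moves=[[0.2,0.33,0.1,0,0,0,-1],[0.4,0.66,0.2,0.01,-0.06,-0.04,-1],[0.6,1,0.2,0.0209,-0.1318,-0.0856,-1],[0.6,1,0.2,0.0209,-0.1318,-0.0856,-1],[0.6,1,0.2,0.0209,-0.1318,-0.0856,-1]])

```text
time_s: 0.6
tcp_pos: [0.2104, -0.3582, 0.2617]
eef_rot: [[-0.973, 0.208, 0.097], [-0.095, 0.019, -0.995], [-0.209, -0.978, 0.001]]
wrist_force: [-0.3, -0.9, 1.1]
grip_width: 0.012
```

Emit:
send_rows(moves=[[0.25,0.33,0,0,0,0,-1],[0.5,0.66,0,0,0,0,-1],[0.7,1,0,0,0,0,-1],[0.7,1,0,0,0,0,-1],[0.7,1,0,0,0,0,-1]])

```text
time_s: 1.1
tcp_pos: [0.3165, -0.2084, 0.2613]
eef_rot: [[-0.973, 0.207, 0.101], [-0.099, 0.02, -0.995], [-0.208, -0.978, 0.001]]
wrist_force: [0.3, 0.1, -0.1]
grip_width: -0.0
```

Emit:
send_rows(moves=[[0.25,0.33,0,0,0,0,-1],[0.5,0.66,0,0,0,0,-1],[0.6,1,-0.2,0,0,0,-1],[0.6,1,-0.2,0,0,0,-1],[0.6,1,-0.2,0,0,0,-1],[0.6,1,-0.2,0,0,0,-1]])

```text
time_s: 1.7
tcp_pos: [0.4052, -0.0612, 0.2309]
eef_rot: [[-0.974, 0.206, 0.097], [-0.096, 0.019, -0.995], [-0.207, -0.978, 0.001]]
wrist_force: [-0.2, -0.3, -0.0]
grip_width: 0.0002
```

```bash
python3 - <<'E'
from h import *
import cv2
c=get_calibration("wrist");im=read_camera("wrist");cv2.imwrite("pics/w1.png",im[:,:,::-1]);o=get_obs();print(o["tcp_pos"],o["eef_rot"],o["wrist_force"],o["time_s"])
import pickle;pickle.dump(c,open("w1.pkl","wb"))
E
```

```text
[ 0.40518863 -0.06176366  0.23126677] [[-0.97374128  0.20648551  0.09587315]
 [-0.09412452  0.01829888 -0.99539225]
 [-0.20728845 -0.97827853  0.00161697]] [-1.02910233 -0.19408343  0.51595666] 1.75
```

View pics/w1.png

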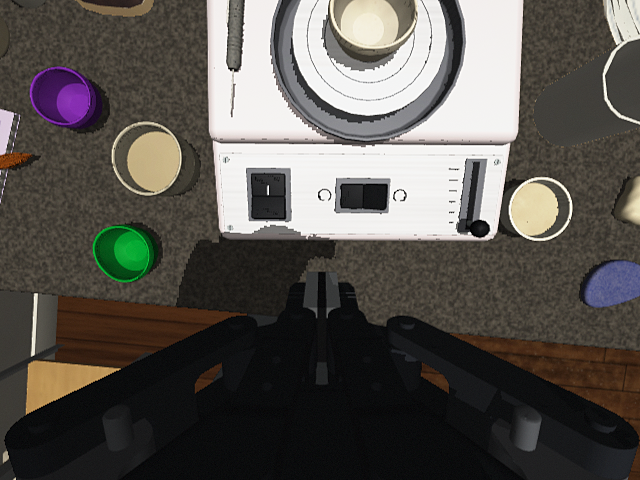

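```bash
python3 - <<'E'
from h import *
import cv2,pickle
c=pickle.load(open("w1.pkl","rb"))
im=cv2.imread("pics/w1.png")
cv2.imwrite("pics/w1z.png",cv2.resize(im[140:300,220:420],None,fx=4,fy=3.75,interpolation=cv2.INTER_CUBIC))
print(proj("wrist",get_obs()["tcp_pos"],c))
for n,(u,v,z) in dict(power=(269,193.5,.066),dirn=(362.5,195.5,.066),knob=(480,229,.08),pf=(220.5,239,.05),pr=(498,239,.05),fl=(218,140,.082),fr=(512,140,.082),head=(369,50,.108)).items(): print(n,ray("wrist",u,v,z,c).round(4))
E
```

```text
(np.float64(320.88300944798686), np.float64(289.56326273352755))
power [ 0.4545 -0.0076  0.066 ]
dirn [ 0.4613 -0.096   0.066 ]
knob [ 0.4405 -0.2042  0.08  ]
pf [0.4053 0.0393 0.05  ]
pr [ 0.4324 -0.2378  0.05  ]
fl [0.4966 0.0393 0.082 ]
fr [ 0.5223 -0.2218  0.082 ]
head [ 0.5747 -0.0841  0.108 ]
```

View pics/w1z.png

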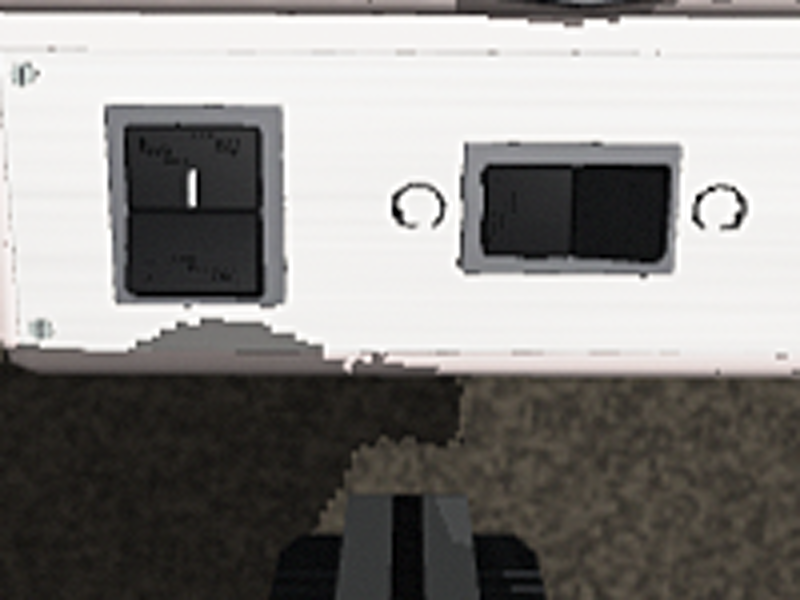

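```bash
cat >> h.py <<'E'
def frame(yaw=5.5,tilt=12):
    M=R.from_euler('z',yaw,degrees=True).as_matrix();t=np.radians(tilt)
    return M@[np.cos(t),0,np.sin(t)],M@[0,1.,0],M@[-np.sin(t),0,np.cos(t)]
F=dict(p=np.array([.454,-.0055,.067]),d=np.array([.4618,-.0942,.067]))
def tgt(k,du,dv,h):
    u,v,n=frame();return F[k]+(du*u+dv*v+(h-8.2)*n)/1000
def go(k,du,dv,h):
    o=get_obs();print(k,du,dv,h,"tgt",tgt(k,du,dv,h).round(4),"shift",((tgt(k,du,dv,h)-o["tcp_pos"])/.15).round(3),"turn",turn(want()).round(4))
E
python3 -c "
from h import *
go('p',-17,0,30)
print(frame()[2]*.005/.15)"
```

```text
p -17 0 30 tgt [ 0.4329 -0.0075  0.0848] shift [ 0.185  0.362 -0.977] turn [ 0.0011 -0.0003 -0.    ]
[-0.00689848 -0.00066425  0.03260492]
```

Emit:
send_rows(moves=[[0.18,0.36,-0.2,0,0,0,-1],[0.18,0.36,-0.5,0,0,0,-1],[0.185,0.362,-0.8,0,0,0,-1],[0.185,0.362,-0.977,0,0,0,-1],[0.185,0.362,-0.977,0,0,0,-1],[0.185,0.362,-0.977,0,0,0,-1]])

```text
time_s: 2.35
tcp_pos: [0.4333, -0.008, 0.0855]
eef_rot: [[-0.974, 0.207, 0.094], [-0.092, 0.018, -0.996], [-0.208, -0.978, 0.001]]
wrist_force: [0.4, 0.3, 0.4]
grip_width: 0.0001
```

```bash
cat > snap.py <<'E'
from h import *
import cv2,pickle,sys
n=sys.argv[1]
c=get_calibration("wrist");im=read_camera("wrist");cv2.imwrite(f"pics/{n}.png",im[:,:,::-1]);pickle.dump(c,open(n+".pkl","wb"))
o=get_obs();print(o["tcp_pos"].round(4),o["wrist_force"].round(2),o["time_s"],[round(float(x),1) for x in proj("wrist",o["tcp_pos"],c)])
E
python3 snap.py w2; python3 -c "
from h import *
go('p',-17,0,12);go('p',-17,0,6)"
```

```text
[ 0.4342 -0.0079  0.0864] [-0.34  0.16  0.06] 2.4 [319.5, 287.9]
p -17 0 12 tgt [ 0.4367 -0.0072  0.0672] shift [ 0.016  0.005 -0.128] turn [0.0009 0.0015 0.0013]
p -17 0 6 tgt [ 0.4379 -0.007   0.0613] shift [ 0.025  0.005 -0.167] turn [0.0009 0.0015 0.0013]
```

View pics/w2.png

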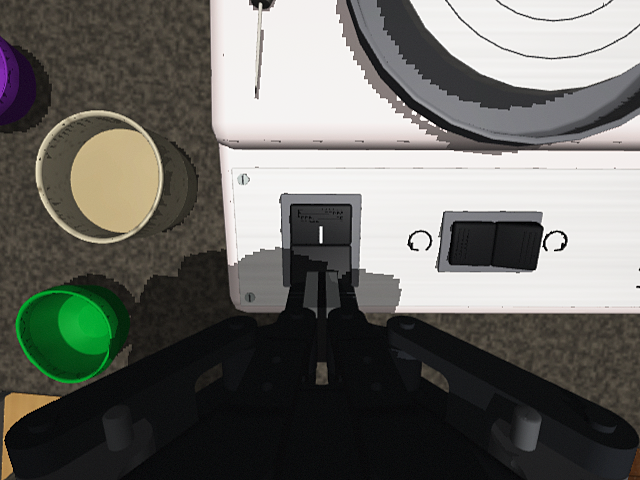

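Emit:
send_rows(moves=[[0.006,0.002,-0.06,0,0,0,-1],[0.016,0.005,-0.12,0,0,0,-1],[0.02,0.005,-0.14,0,0,0,-1],[0.022,0.005,-0.155,0,0,0,-1],[0.022,0.005,-0.155,0,0,0,-1],[0.022,0.005,-0.155,0,0,0,-1]])

```text
time_s: 3.0
tcp_pos: [0.4361, -0.0059, 0.0616]
eef_rot: [[-0.974, 0.207, 0.096], [-0.094, 0.019, -0.995], [-0.208, -0.978, 0.001]]
wrist_force: [-1.3, -0.3, 4.4]
grip_width: -0.0001
```

```bash
python3 snap.py w3; python3 -c "
from h import *
go('p',-17,0,6);go('p',-17,0,4)"
```

```text
[ 0.4361 -0.0059  0.0616] [-2.18 -0.66  4.15] 3.05 [319.6, 289.3]
p -17 0 6 tgt [ 0.4379 -0.007   0.0613] shift [ 0.012 -0.007 -0.002] turn [0.0008 0.0001 0.0001]
p -17 0 4 tgt [ 0.4383 -0.007   0.0594] shift [ 0.015 -0.007 -0.015] turn [0.0008 0.0001 0.0001]
```

View pics/w3.png

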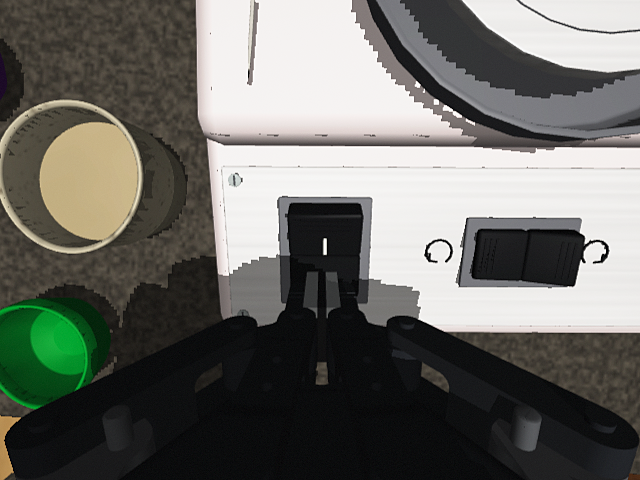

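Emit:
send_rows(moves=[[0.005,0,-0.012,0,0,0,-1],[0.006,0,-0.02,0,0,0,-1],[0.006,0,-0.02,0,0,0,-1]])

```text
time_s: 3.35
tcp_pos: [0.4365, -0.006, 0.0607]
eef_rot: [[-0.973, 0.208, 0.096], [-0.094, 0.019, -0.995], [-0.209, -0.978, 0.001]]
wrist_force: [-26.2, -1.1, 54.4]
grip_width: -0.0002
```

It bottomed out at 54 N, so I'm lifting clear and checking the rocker.

Emit:
send_rows(moves=[[-0.03,0,0.12,0,0,0,-1],[-0.12,0,0.3,0,0,0,-1],[-0.16,-0.05,0.5,0,0,0,-1],[-0.16,-0.05,0.5,0,0,0,-1],[-0.16,-0.05,0.5,0,0,0,-1]])

```text
time_s: 3.85
tcp_pos: [0.4136, -0.0135, 0.1339]
eef_rot: [[-0.973, 0.209, 0.095], [-0.094, 0.019, -0.995], [-0.21, -0.978, 0.001]]
wrist_force: [-0.9, -0.7, -0.2]
grip_width: -0.0002
```

```bash
python3 snap.py w4;python3 -c "
from h import *
go('d',0,-20,30)
import cv2
a=cv2.imread('pics/w4.png')[130:330,200:640];cv2.imwrite('pics/w4z.png',cv2.resize(a,None,fx=1.8,fy=1.8,interpolation=2))"
```

```text
[ 0.413  -0.0134  0.1331] [-0.3  -0.1   0.02] 3.9 [319.2, 290.1]
d 0 -20 30 tgt [ 0.4592 -0.1145  0.0883] shift [ 0.308 -0.674 -0.299] turn [0.0007 0.0002 0.0002]
```

View pics/w4z.png

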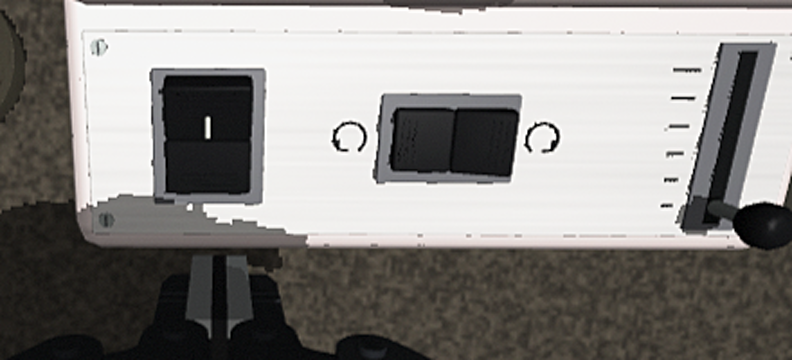

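Emit:
send_rows(moves=[[0.1,-0.2,0,0,0,0,-1],[0.2,-0.45,0,0,0,0,-1],[0.3,-0.674,-0.1,0,0,0,-1],[0.308,-0.674,-0.299,0,0,0,-1],[0.308,-0.674,-0.299,0,0,0,-1],[0.308,-0.674,-0.299,0,0,0,-1]])

```text
time_s: 4.5
tcp_pos: [0.4579, -0.1139, 0.0874]
eef_rot: [[-0.974, 0.203, 0.096], [-0.094, 0.02, -0.995], [-0.204, -0.979, -0.001]]
wrist_force: [0.9, 0.8, 0.2]
grip_width: -0.0001
```

```bash
python3 snap.py w5;python3 -c "
from h import *
for h in (12,8,6): go('d',0,-20,h)
"
```

```text
[ 0.4588 -0.1139  0.0885] [-0.22  0.88  0.07] 4.55 [319.8, 287.9]
d 0 -20 12 tgt [ 0.4629 -0.1142  0.0707] shift [ 0.028 -0.002 -0.119] turn [ 0.0003 -0.0008 -0.0003]
d 0 -20 8 tgt [ 0.4638 -0.1141  0.0668] shift [ 0.033 -0.001 -0.145] turn [ 0.0003 -0.0008 -0.0003]
d 0 -20 6 tgt [ 0.4642 -0.1141  0.0648] shift [ 0.036 -0.001 -0.158] turn [ 0.0003 -0.0008 -0.0003]
```

View pics/w5.png

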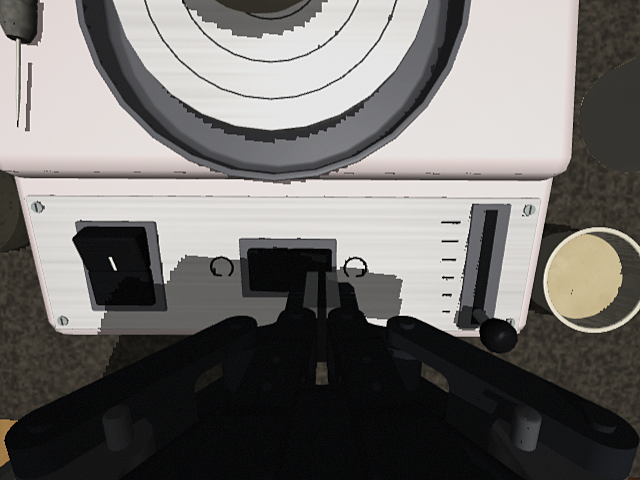

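Emit:
send_rows(moves=[[0.015,-0.001,-0.06,0,0,0,-1],[0.028,-0.001,-0.12,0,0,0,-1],[0.031,-0.001,-0.135,0,0,0,-1],[0.034,-0.001,-0.15,0,0,0,-1],[0.034,-0.001,-0.15,0,0,0,-1],[0.034,-0.001,-0.15,0,0,0,-1]])

```text
time_s: 5.15
tcp_pos: [0.4643, -0.1147, 0.0662]
eef_rot: [[-0.974, 0.207, 0.096], [-0.094, 0.019, -0.995], [-0.208, -0.978, 0.001]]
wrist_force: [0.7, -0.3, 1.2]
grip_width: -0.0004
```

Emit:
send_rows(moves=[[0.001,0,-0.007,0,0,0,-1],[0.002,0,-0.013,0,0,0,-1],[0.002,0,-0.013,0,0,0,-1]])

```text
time_s: 5.45
tcp_pos: [0.4648, -0.1148, 0.065]
eef_rot: [[-0.973, 0.208, 0.096], [-0.094, 0.019, -0.995], [-0.209, -0.978, 0.001]]
wrist_force: [-5.2, 0.6, 12.7]
grip_width: 0.0
```

```bash
python3 snap.py w6
```

```text
[ 0.4648 -0.1148  0.065 ] [-5.93  0.76 12.54] 5.5 [319.7, 289.2]
```

View pics/w6.png

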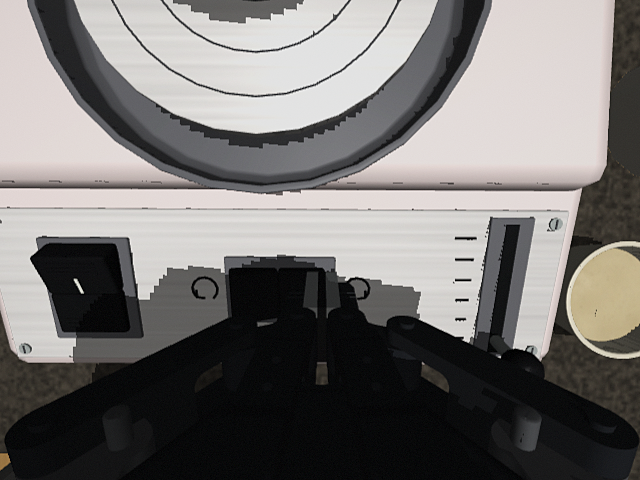

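Emit:
send_rows(moves=[[-0.03,0,0.12,0,0,0,-1],[-0.1,0.2,0.3,0,0,0,-1],[-0.16,0.45,0.5,0,0,0,-1],[-0.16,0.7,0.5,0,0,0,-1],[-0.16,0.7,0.5,0,0,0,-1],[-0.16,0.7,0.5,0,0,0,-1]])

```text
time_s: 6.1
tcp_pos: [0.4406, -0.009, 0.1394]
eef_rot: [[-0.973, 0.208, 0.098], [-0.096, 0.019, -0.995], [-0.208, -0.978, 0.001]]
wrist_force: [1.0, -0.7, -0.7]
grip_width: 0.0004
```

```bash
python3 snap.py w7;python3 -c "
from h import *
go('p',18,0,30)
import cv2
a=cv2.imread('pics/w7.png')[130:330,200:640];cv2.imwrite('pics/w7z.png',cv2.resize(a,None,fx=1.8,fy=1.8,interpolation=2))"
```

```text
[ 0.4406 -0.0097  0.1391] [ 0.25 -0.59  0.16] 6.15 [321.1, 289.4]
p 18 0 30 tgt [ 0.467  -0.0042  0.0921] shift [ 0.176  0.037 -0.314] turn [ 0.0009  0.0001 -0.0004]
```

View pics/w7z.png

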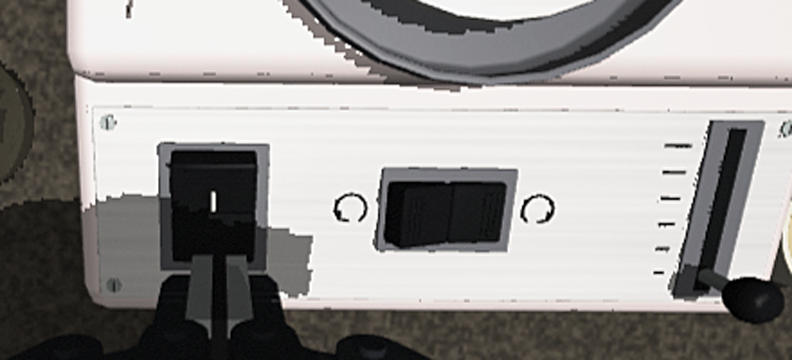

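Emit:
send_rows(moves=[[0.1,0.02,-0.05,0,0,0,-1],[0.176,0.037,-0.2,0,0,0,-1],[0.176,0.037,-0.314,0,0,0,-1],[0.176,0.037,-0.314,0,0,0,-1],[0.176,0.037,-0.314,0,0,0,-1]])

```text
time_s: 6.65
tcp_pos: [0.4666, -0.0051, 0.0918]
eef_rot: [[-0.974, 0.206, 0.094], [-0.092, 0.018, -0.996], [-0.206, -0.978, 0.001]]
wrist_force: [0.0, 0.5, 0.9]
grip_width: 0.0
```

```bash
python3 snap.py w8;python3 -c "
from h import *
for h in (12,8,7,6): go('p',18,0,h)"
```

```text
[ 0.4671 -0.005   0.0924] [-0.65 -0.45 -0.5 ] 6.7 [319.4, 288.5]
p 18 0 12 tgt [ 0.4707 -0.0039  0.0745] shift [ 0.024  0.007 -0.119] turn [ 0.0008 -0.0001  0.001 ]
p 18 0 8 tgt [ 0.4716 -0.0038  0.0705] shift [ 0.03   0.008 -0.146] turn [ 0.0008 -0.0001  0.001 ]
p 18 0 7 tgt [ 0.4718 -0.0038  0.0696] shift [ 0.031  0.008 -0.152] turn [ 0.0008 -0.0001  0.001 ]
p 18 0 6 tgt [ 0.472  -0.0038  0.0686] shift [ 0.032  0.008 -0.159] turn [ 0.0008 -0.0001  0.001 ]
```

View pics/w8.png

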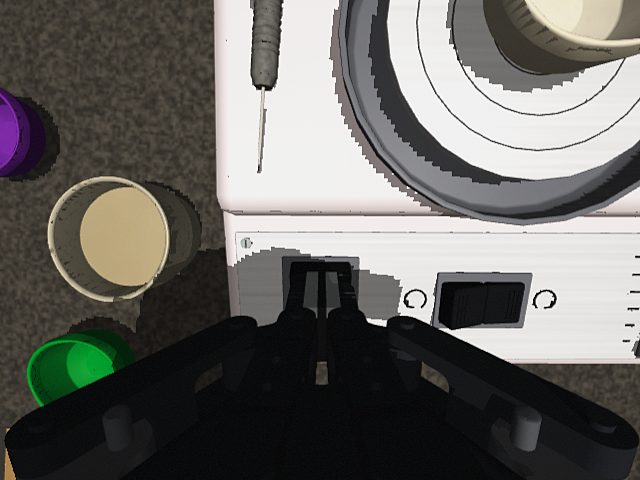

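Emit:
send_rows(moves=[[0.012,0.007,-0.06,0,0,0,-1],[0.024,0.007,-0.119,0,0,0,-1],[0.028,0.007,-0.137,0,0,0,-1],[0.031,0.008,-0.151,0,0,0,-1],[0.031,0.008,-0.151,0,0,0,-1],[0.031,0.008,-0.151,0,0,0,-1]])

```text
time_s: 7.3
tcp_pos: [0.4716, -0.0029, 0.0694]
eef_rot: [[-0.974, 0.207, 0.096], [-0.094, 0.019, -0.995], [-0.208, -0.978, 0.001]]
wrist_force: [0.6, -0.1, 0.0]
grip_width: -0.0
```

Emit:
send_rows(moves=[[0.001,0,-0.006,0,0,0,-1],[0.001,0,-0.009,0,0,0,-1],[0.001,0,-0.009,0,0,0,-1]])

```text
time_s: 7.6
tcp_pos: [0.4719, -0.0029, 0.0688]
eef_rot: [[-0.973, 0.208, 0.096], [-0.094, 0.019, -0.995], [-0.209, -0.978, 0.001]]
wrist_force: [-5.8, 0.9, 12.6]
grip_width: -0.0
```

The force has reached 12.6 N at the stop. I'm lifting clear and backing off to look.

Emit:
send_rows(moves=[[-0.03,0,0.15,0,0,0,-1],[-0.1,-0.1,0.4,0,0,0,-1],[-0.3,-0.3,0.7,0,0,0,-1],[-0.5,-0.3,1,0,0,0,-1],[-0.5,-0.3,1,0,0,0,-1],[-0.5,-0.3,1,0,0,0,-1],[-0.5,-0.3,1,0,0,0,-1]])

```text
time_s: 8.3
tcp_pos: [0.3971, -0.048, 0.2178]
eef_rot: [[-0.974, 0.208, 0.095], [-0.094, 0.019, -0.995], [-0.209, -0.978, 0.001]]
wrist_force: [0.1, 0.3, 0.6]
grip_width: 0.0005
```

```bash
python3 snap.py w9;python3 -c "
import cv2
a=cv2.imread('pics/w9.png')[130:280,200:520];cv2.imwrite('pics/w9z.png',cv2.resize(a,None,fx=2.5,fy=2.5,interpolation=2))"
```

```text
[ 0.3969 -0.0478  0.2171] [ 0.44  0.69 -0.18] 8.35 [319.2, 289.4]
```

View pics/w9z.png

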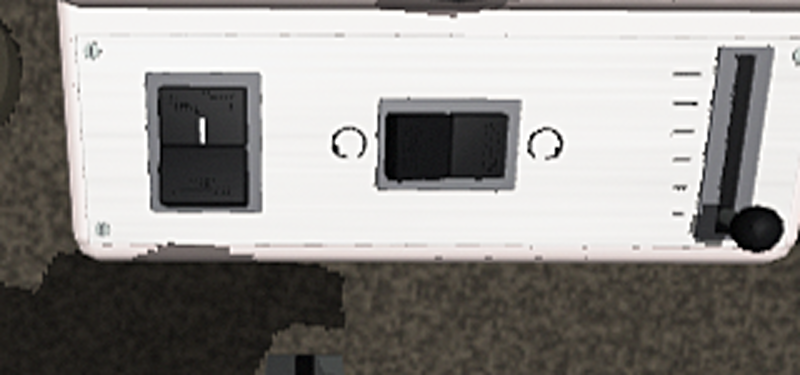

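View pics/w9.png

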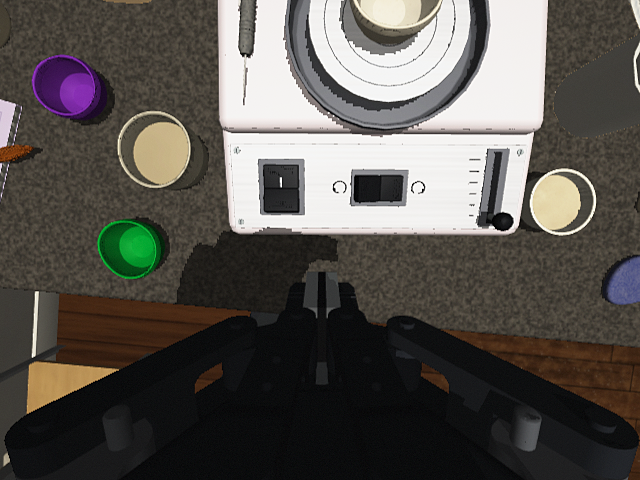

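```bash
python3 -c "
from workcell import *
print(finish_job())"
```

```text
the job is handed in; nothing more can be done
None
```

The wheel is changed over to turn the other way. I pressed the power rocker to off, then the direction rocker to its other side, then power back to on, all with closed fingertips, and handed in at about 8.4 s.

- **Power off:** I pressed the near half down. The next picture showed the far half standing up.
- **Direction:** it started with its right half up, so I pressed the right half down. The next picture showed the left half up.
- **Power on:** I pressed the far half down. The last picture shows the rocker as it looked at the start, at on.
- **Everything else:** the lever knob is still at its stop. The pinch pot, needle tool and pots in view look undisturbed. The arm is clear and the wrist force is about 0.

**Readings that were off:**
- **First press force:** it went about 1 mm past the rocker's stop, and the wrist force reached about 54 N vertically and 26 N sideways. That came through the fingertips and is below the 120 N wrist limit. The other two presses ended at about 13 N.
- **Camera disagreement:** the top and wrist cameras differed by about 4 mm in y on the rocker positions. I used the average and checked finger placement in the wrist pictures.

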